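Shut the sliding lid of the tea chest and pin it

ROBOT

A 6-joint arm with a two-finger parallel gripper is mounted at the origin on the work surface. World frame = base frame: x ahead of the robot, y to its left, z up, the work surface at z = 0. Lengths are in m, angles in rad, forces in N, time in s.
With the tool pointing down it reaches from about 0.325 to 0.9 m from the base axis. Payload 6.1 kg.
Tool frame: the origin (TCP) lies midway between the tips of the shut fingers; the grasp point (between the pads) lies r.tcp_to_grasp behind it (r.tcp_to_grasp is the distance from the TCP to the grasp point, in m); y points along the fingers, z is the direction in which the jaws open and shut, and the axes are right-handed (so a half turn about y gives the same grasp; the last joint's range is limited). The gripper opens to 85 mm and grips with 20 to 120 N. Pads are 22 mm wide; open, the fingers measure 114 mm over their backs; the gripper's body (76 mm by 85 mm) begins 54 mm behind the grasp point. The pads swing forward as they close: fully open they stand 13 mm farther back than shut.
Start: joints at [1.181, 0.22, 1.526, -0, 1.395, -0.126], TCP at [0.163, 0.603, 0.231] pointing down, gripper open.
Joint ranges: [-2.98, 2.98], [-0.91, 2.08], [0.09, 2.57], [-1.24, 4.39], [0.2, 2.65], [-2.68, 2.68]. Speed limits (rad/s): [2.57, 2.57, 3.01, 3.14, 3.14, 3.14].

INTERFACE

Orientations are given as a unit quaternion [x, y, z, w].
In Python, from station import r gives the robot as it stands.
- The arm moves only by the tool arm_command, never from a script. Its argument "deltas" is a list of rows, each an object of numbers: "claw": the closure, from -1 (fully open) to 1 (shut); "tx", "ty", "tz": the shift along the tool's x, y, z in cm; "twist": the turn about the tool's y in rad. A call has 1 to 20 rows; each row shifts and turns the pose as measured when the row begins, along the tool's axes as they then stand; what a row does not reach is not made up. A row lasts 1/10 s, in which the tool goes at most 50 mm and 8.59 degrees, less where a joint would pass 70% of its speed; a pose out of reach is approached as far as the arm can. A call is refused whole if a number of a shift passes 5 or a number of a turn 0.15, either way. A call with a gripper value outside its range is refused whole. The fingers move at their own pace and stop on an object; "force" is the grip in N (left out, the last holds). Time passes only in rows, so rows that do not move let the fingers close. It gives the time, the measured TCP pose, the force and the opening at its end, in the units of the state.
- r.sense(): the state, without advancing time (a new reading comes with each control period).
- r.capture(name): name is "side" or "top" or "wrist"; returns (picture, depth): 400x640x3 uint8, blue, green, red; 400x640 float32, m along the optical axis (not along the pixel's ray), 0 where there is no reading.
- r.calibration(name): a dict with "mtx" (3x3 intrinsics, pixels), "rvec" (rotation vector, rad) and "tvec" (3), from world to camera coordinates, as OpenCV has them. Camera axes: x right, y down, z forward; pixel columns grow to the right and rows downward; lengths in m; the calibration is good to about 2 mm. A picture is of the moment at which its call begins: read the wrist's pose just before it. calibration takes no time and is no camera call; for the wrist camera it gives the pose at the moment of the call.
- r.job_done(): hands the job in, once; it reports no verdict.
The state is a dict: "t": time; "q": joint angles; "qd": joint speeds; "tau": joint torques, N m; "eef_pos": TCP position; "tcp_rot": TCP orientation; "contact_force": force on the tool from outside, world axes, zero at the start; "torque": the same for the moment, N m; "gripper_width": finger opening in m.
Only numpy, scipy, OpenCV 4.12 (cv2) and the standard library are available. Lean on these libraries where they do the work, as an engineer would, in place of code of your own. Each camera call takes 0.05 s, during which the arm holds its last target. There are 200 camera calls.

TASK

Slide the lid of the wooden tea chest fully shut so that its steel lug enters the fork on the end of the chest and the holes line up. Then take the headed steel pin from its wooden stand and push it down through the fork and lug holes until its collar sits flush on the fork, and let it go. Leave the cup, the jar and the brass bowl where they are.

Things in the scene. Friction and masses are not known exactly. Their poses are not given: they have to be found in the camera images.
- chest: Fixed low tea chest of brown wood, 220 mm long (its x), 160 wide (its y), side walls 106 high. Origin: centre of its underside, on the table. The lid slides shut towards its +x; from its +x end a steel fork stands out: two level ears 50 mm wide, 8 thick, x = 110 to 158, at z = 82 to 90 and 100 to 108 mm, with 5 mm cheeks at the sides and upright 15 mm holes in line at x = 135, y = 0.
- fork_hole (a point): Centre of the hole's mouth on the top face of the fork's upper ear (z = 108 mm over the table); axes as the chest's.
- catch_ball (a point): Sprung steel ball (8 mm) in the side of the lower ear's hole, seen in a small housing on the fork's end (to chest x = 170, z = 79 to 93 mm). It stands 5 mm into the hole from the chest's +x side, sprung with 3 to 6 N, so the pin does not drop home by itself: it must be pushed down past the ball with roughly 3 to 12 N.
- lid (a joint): How far the lid is open, m: 0 is shut, on its stop, with the lug's hole in line with the fork's; at most 0.09. It slides along the chest's x with about 2.5 N of friction and stays where left. The lid is a wooden board 200 x 138 x 10 mm, top face at z = 100 mm; a steel lug on its +x end, 34 mm wide, 6 thick, with a 15 mm hole, goes between the ears.
- batten_top (a point): Top centre of the wooden cross batten on the lid, z = 124 mm over the table; push or grip it to move the lid. The batten is 14 mm thick (chest's x), 90 long (chest's y), 24 high over the lid. Moves with the lid; axes as the chest's. With the lid shut it lies 105 mm from the hole's axis, towards the chest's -x.
- stand: Fixed square block of pale wood, 70 by 70 by 52 mm high, with one upright 15 mm hole through its middle, in which the pin stands at the start. Origin: centre of its underside.
- pin: Loose steel headed pin, 88 mm long over all, about 0.12 kg. Origin at the centre of its foot; its z runs up its axis. From the foot: tapered nose 0 to 10 mm (5 to 12 mm diameter), shank 12 mm diameter to 46 mm, collar 28 mm diameter and 6 mm thick (46 to 52 mm), round grip 18 mm diameter (52 to 88 mm). In the stand its collar rests on the stand's top, foot 6 mm over the table.
- pin_shoulder (a point): Centre of the underside of the pin's collar, 46 mm up from its foot; lies at fork_hole when the pin is home.
- cup: White tea cup, 72 mm across, 60 high; bystander. Origin: centre of its foot.
- jar: Closed tea jar, 70 mm across, 100 high; bystander. Origin: centre of its foot.
- bowl: Brass bowl, 90 mm across, 45 high; bystander. Origin: centre of its foot.
Things that resemble listed ones, but are neither listed nor needed, are in the scene too. What is meant by the pin is not green or turquoise, and is the larger of those in its own colour.

How it is judged:
On the way:
1. the lid is slid fully shut (value of joint lid below 0.004 m), for 0.2 s.
At the end, for the whole second after the job is handed in: The lid is shut to within 4 mm of its stop, and the pin stands upright (within 0.12 rad) and at rest in the fork with the underside of its collar within 3 mm of the fork's top face and within 4 mm sideways of the hole's centre (value of joint lid below 0.004 m and horizontal distance between pin_shoulder and fork_hole below 0.004 m and z of pin_shoulder in the frame of fork_hole between -0.003 and 0.003 m and angle between pin's own z axis and vertical below 0.12 rad and linear speed of pin below 0.02 m/s); the robot touches nothing.
It fails at once if the cup, jar or bowl is moved by more than 30 mm or tipped over (distance of any of cup, jar, bowl from where it was at the start of the episode above 0.03 m or angle between any of cup, jar, bowl's own z axis and vertical above 0.5 rad).
It also fails if it takes over 61 s, if anything falls off the work surface, if the arm or the gripper's body presses on something with over 40 N, if the wrist force passes 120 N, or if a joint passes its speed limit or range.

## Working session

There is one attempt and no reset: what is moved stays moved. The work goes in short steps, Python scripts to look and compute and a tool call to move; the robot and the scene stay as the last step left them, time stands still between calls to the robot, and variables do not carry over. Pictures are saved under pics/ and viewed, about 8 in all and at most 12, crops included, and the job is handed in when it is done.

Besides the shell and the picture viewer there is one more tool, called after "Request:" as name(argument=value, ...), one argument or row to a line, values as JSON. arm_command: Moves the arm, as the interface text tells. Its arguments: {"type":"object","properties":{"deltas":{"type":"array","items":{"type":"object","properties":{"claw":{"type":"number"},"tx":{"type":"number"},"ty":{"type":"number"},"tz":{"type":"number"},"twist":{"type":"number"}}}},"force":{"type":"number"}},"required":["deltas"]}

```bash
mkdir -p pics; cat > h.py <<'E'
from station import r
import numpy as np, cv2
from scipy.spatial.transform import Rotation as R
def cloud(name):
    c=r.calibration(name); im,d=r.capture(name)
    K=np.array(c['mtx']); Rm,_=cv2.Rodrigues(np.array(c['rvec'],float)); t=np.array(c['tvec'],float).ravel()
    v,u=np.mgrid[:400,:640]
    P=np.stack([(u-K[0,2])/K[0,0]*d,(v-K[1,2])/K[1,1]*d,d],-1)
    W=(P-t)@Rm
    W[d==0]=np.nan
    return im,d,W,c
E
python3 - <<'E'
from h import *
for n in('top','side'):
    im,d,W,c=cloud(n); cv2.imwrite(f'pics/{n}0.png',im); np.savez(f'{n}0.npz',im=im,W=W)
    Rm,_=cv2.Rodrigues(np.array(c['rvec'],float)); print(n,-Rm.T@np.ravel(c['tvec']),Rm[2],c['mtx'])
print(r.sense(), r.tcp_to_grasp)
E
```

```text
top [0.37393425 0.13547576 1.19958949] [ 0.16702561  0.01793432 -0.98578943] [[519.33933857   0.         314.20604077]
 [  0.         519.33933857 199.84114683]
 [  0.           0.           1.        ]]
side [0.45768413 0.74187724 0.69267993] [ 0.12975841 -0.69878308 -0.70346639] [[412.15620192   0.         316.00757234]
 [  0.         412.15620192 199.13070475]
 [  0.           0.           1.        ]]
{'t': 0.1, 'q': array([ 1.18089188e+00,  2.21172202e-01,  1.52751541e+00, -5.52612902e-06,
        1.39466167e+00, -1.26085379e-01]), 'qd': array([ 0.00019066, -0.00237547, -0.0029276 , -0.00154052, -0.00018246,
       -0.00086973]), 'tau': array([ 3.52906691e-04, -4.98230875e+01, -3.90555453e+01, -1.36918293e-04,
        5.35912084e-03,  1.31992158e-05]), 'eef_pos': array([0.16276987, 0.60287135, 0.23028327]), 'tcp_rot': array([ 0.70156459, -0.09316009,  0.09284689, -0.7003626 ]), 'contact_force': array([-0.47061288, -0.50121213,  0.23030007]), 'torque': array([-0.02178146,  0.00296676,  0.01539149]), 'gripper_width': 0.08500735043421039} 0.0187
```

View pics/top0.png

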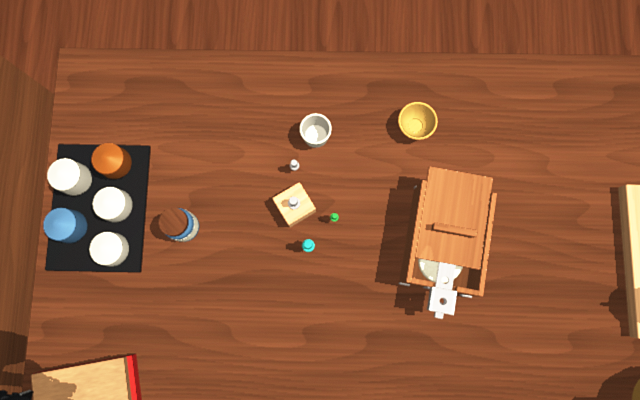

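View pics/side0.png

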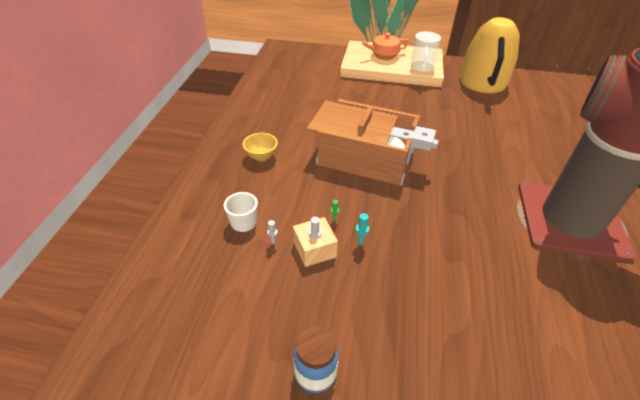

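Top view: chest at about (450,230) with its fork pointing down the picture (hole near (443,300)), lid partly open, batten at (455,228). The pin is in the stand at (294,203). The small grey one at (293,165) and the green and turquoise ones are decoys. Next I measure from the depth.

```bash
python3 - <<'E'
import numpy as np,cv2
f=np.load('top0.npz');W=f['W'];im=f['im']
s=np.load('side0.npz');Ws=s['W'];ims=s['im']
def rep(n,P):
    xy=P[:,:2].astype(np.float32); rc=cv2.minAreaRect(xy*1000); print(n,len(P),P.mean(0).round(4),'rect',np.round(rc,1).tolist() if 0 else rc)
def box(W,u0,u1,v0,v1,z0,z1):
    Q=W[v0:v1,u0:u1].reshape(-1,3); return Q[(Q[:,2]>z0)&(Q[:,2]<z1)]
print('table z',np.nanmedian(W[300:340,200:300,2]),np.nanmedian(Ws[270:330,150:250,2]))
rep('batten',box(W,415,500,160,320,.117,.13))
rep('batten s',box(Ws,300,440,90,180,.117,.13))
rep('lid',box(W,415,500,160,320,.096,.1025))
rep('fork+walls',box(W,400,500,160,320,.1035,.113))
rep('fork',box(W,425,462,286,320,.1035,.113))
rep('fork s',box(Ws,405,445,120,160,.1035,.113))
rep('chest all',box(W,400,500,160,320,.08,.13))
rep('stand',box(W,260,330,170,235,.045,.058))
rep('stand s',box(Ws,285,345,200,270,.045,.058))
rep('pin',box(W,270,330,170,235,.08,.12))
rep('pin s',box(Ws,285,345,200,270,.075,.12))
rep('pin s',box(Ws,285,345,200,270,.065,.12))
rep('small',box(W,280,310,150,180,.03,.12))
for n,b in dict(cup=(295,335,110,150),bowl=(395,442,98,142),jar=(155,205,200,248)).items(): rep(n,box(W,*b,.03,.15))
# hole in fork via colour: crop upscaled
c=im[275:325,410:475]; cv2.imwrite('pics/fork_top.png',np.hstack([cv2.resize(c,None,fx=8,fy=8,interpolation=cv2.INTER_CUBIC)]))
E
```

```text
table z 6.001599231188769e-05 -0.0009693594813861462
batten 309 [ 0.5004 -0.1376  0.1237] rect ((500.8010559082031, -137.8448486328125), (89.78623962402344, 14.841947555541992), 81.03559112548828)
batten s 131 [ 0.4983 -0.131   0.1218] rect ((498.2304382324219, -134.3223876953125), (91.70109558105469, 14.688511848449707), 80.2967300415039)
lid 5340 [ 0.5203 -0.1425  0.0997] rect ((474.99176025390625, -134.201904296875), (159.45309448242188, 314.5162353515625), 81.93717956542969)
fork+walls 1950 [ 0.4483 -0.1287  0.1065] rect ((479.3853759765625, -134.28005981445312), (161.10890197753906, 299.697509765625), 80.39469146728516)
fork 556 [ 0.3558 -0.1149  0.1079] rect ((359.32415771484375, -119.20013427734375), (60.611995697021484, 57.712276458740234), 80.11054229736328)
fork s 307 [ 0.3595 -0.1064  0.1057] rect ((359.4578552246094, -99.79113006591797), (138.97723388671875, 57.636962890625), 80.37550354003906)
chest all 8753 [ 0.4982 -0.1373  0.1018] rect ((474.862060546875, -133.7598876953125), (161.67982482910156, 314.3320007324219), 80.53641510009766)
stand 871 [0.5601 0.2012 0.0525] 
[... 513 characters left out ...]
128906)
pin s 126 [0.5584 0.2072 0.0838] rect ((558.433837890625, 203.55068969726562), (17.638870239257812, 17.325275421142578), 50.94860076904297)
small 76 [0.6488 0.2033 0.054 ] rect ((649.912353515625, 202.70301818847656), (17.393213272094727, 20.361982345581055), 35.72513198852539)
cup 383 [0.7398 0.1578 0.0514] rect ((733.3794555664062, 156.72987365722656), (69.56541442871094, 70.85575866699219), 39.245880126953125)
bowl 399 [ 0.771  -0.0835  0.0413] rect ((761.5570068359375, -78.35323333740234), (87.40747833251953, 87.45890808105469), 63.49957275390625)
jar 985 [0.5051 0.4494 0.0879] rect ((506.6467590332031, 454.5781555175781), (65.5924072265625, 66.0354232788086), 13.639262199401855)
```

View pics/fork_top.png

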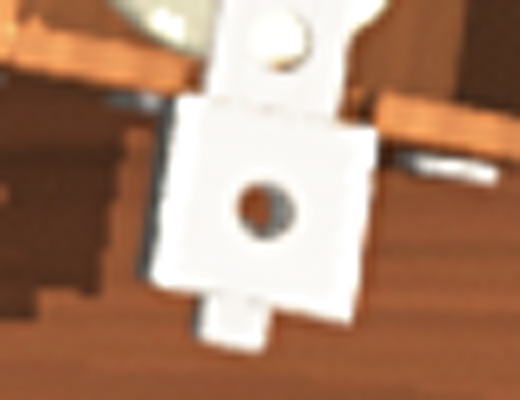

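The crop shows the fork hole at crop (266,211), which is about pixel (442.8,300.9). The lug hole is about 45 mm short of it. Next I work out the hole position, the chest yaw and the first move.

```bash
cat >> h.py <<'E'
def pix2z(c,u,v,z):
    K=np.array(c['mtx']); Rm,_=cv2.Rodrigues(np.array(c['rvec'],float)); t=np.array(c['tvec'],float).ravel()
    d=Rm.T@np.linalg.solve(K,[u,v,1]); o=-Rm.T@t
    return o+d*(z-o[2])/d[2]
def go(p,yaw=None):
    s=r.sense(); T=R.from_quat(s['tcp_rot']).as_matrix()
    print('t',s['t'],'pos',s['eef_pos'].round(4),'F',s['contact_force'].round(1),'w',round(s['gripper_width'],4),'jaw yaw',np.arctan2(T[1,2],T[0,2]).round(3))
    print('axes x',T[:,0].round(3),'y',T[:,1].round(3),'z',T[:,2].round(3))
    print('tool delta cm',(T.T@(np.array(p)-s['eef_pos'])*100).round(2))
    if yaw is not None: # twist about tool y (down) lowers world yaw
        e=(np.arctan2(T[1,2],T[0,2])-yaw+np.pi/2)%np.pi-np.pi/2; print('twist',e.round(3))
E
python3 - <<'E'
from h import *
c=r.calibration('top'); f=np.load('top0.npz');W=f['W']
H=pix2z(c,442.8,300.9,.108); print('hole',H)
# lug hole at z~.098 
L=pix2z(c,(278.5)/8-.5+410,(40.5)/8-.5+275,.099);print('lug',L, np.hypot(*(H-L)[:2]))
B=np.array([.5008,-.1378]);d=H[:2]-B;print('batten-hole',np.linalg.norm(d),np.degrees(np.arctan2(d[1],d[0])))
# lid left/wall yaw fit
ux=np.array([np.cos(np.radians(170.45)),np.sin(np.radians(170.45))]);uy=np.array([-ux[1],ux[0]])
Q=W[160:320,400:500].reshape(-1,3);Q=Q[(Q[:,2]>.104)&(Q[:,2]<.112)];q=Q[:,:2]-H[:2];a=q@ux;b=q@uy
print('wall y',np.percentile(b,[.5,99.5]),'x',np.percentile(a,[.5,99.5]))
go([.53,-.1428,.18],np.radians(170.45))
E
```

```text
hole [ 0.35332247 -0.11380342  0.108     ]
lug [ 0.39699191 -0.11984161  0.099     ] 0.04408491500106452
batten-hole 0.1494170582585701 170.7581962623616
wall y [-0.08044607  0.07931393] x [-0.26886042  0.02138714]
t 0.1 pos [0.1628 0.6029 0.2303] F [-0.5 -0.5  0.2] w 0.085 jaw yaw 1.307
axes x [ 0.965 -0.261 -0.   ] y [-0.001 -0.002 -1.   ] z [ 0.261  0.965 -0.002]
tool delta cm [ 54.9    5.13 -62.4 ]
twist 1.474
```

Request:
arm_command(
  deltas=[
    {"twist": -0.097, "claw": 1},
    {"tx": 2.9, "tz": -3.95},
    {"tx": 2.9, "tz": -3.95},
    {"tx": 2.9, "tz": -3.95},
    {"tx": 2.9, "tz": -3.95},
    {"tx": 2.9, "tz": -3.95},
    {"tx": 2.9, "tz": -3.95},
    {"tx": 2.9, "tz": -3.95},
    {"tx": 2.9, "tz": -3.95},
    {"tx": 2.9, "tz": -3.95},
    {"tx": 2.9, "tz": -3.95},
    {"tx": 2.9, "tz": -3.95},
    {"tx": 2.9, "tz": -3.95},
    {"tx": 2.9, "tz": -3.95},
    {"tx": 2.9, "tz": -3.95},
    {"tx": 2.9, "tz": -3.95},
    {"tx": 2.9, "tz": -3.95},
    {"tx": 2.7, "tz": -3.9},
    {},
  ],
)

```text
invalid input at $.deltas[0]: expected keys claw, tx, ty, tz, twist
```

```bash
python3 -c "
from h import *
go([.5353,-.1436,.11],np.radians(80.45))"
```

```text
t 0.1 pos [0.1628 0.6029 0.2303] F [-0.5 -0.5  0.2] w 0.085 jaw yaw 1.307
axes x [ 0.965 -0.261 -0.   ] y [-0.001 -0.002 -1.   ] z [ 0.261  0.965 -0.002]
tool delta cm [ 55.43  12.13 -62.33]
twist -0.097
```

All keys are needed in every row.

Request:
arm_command(
  deltas=[
    {"tx": 0, "ty": 0, "tz": 0, "twist": -0.097, "claw": 1},
    {"tx": 2.9, "ty": 0, "tz": -3.95, "twist": 0, "claw": 1},
    {"tx": 2.9, "ty": 0, "tz": -3.95, "twist": 0, "claw": 1},
    {"tx": 2.9, "ty": 0, "tz": -3.95, "twist": 0, "claw": 1},
    {"tx": 2.9, "ty": 0, "tz": -3.95, "twist": 0, "claw": 1},
    {"tx": 2.9, "ty": 0, "tz": -3.95, "twist": 0, "claw": 1},
    {"tx": 2.9, "ty": 0, "tz": -3.95, "twist": 0, "claw": 1},
    {"tx": 2.9, "ty": 0, "tz": -3.95, "twist": 0, "claw": 1},
    {"tx": 2.9, "ty": 0, "tz": -3.95, "twist": 0, "claw": 1},
    {"tx": 2.9, "ty": 0, "tz": -3.95, "twist": 0, "claw": 1},
    {"tx": 2.9, "ty": 0, "tz": -3.95, "twist": 0, "claw": 1},
    {"tx": 2.9, "ty": 0, "tz": -3.95, "twist": 0, "claw": 1},
    {"tx": 2.9, "ty": 0, "tz": -3.95, "twist": 0, "claw": 1},
    {"tx": 2.9, "ty": 0, "tz": -3.95, "twist": 0, "claw": 1},
    {"tx": 2.9, "ty": 0, "tz": -3.95, "twist": 0, "claw": 1},
    {"tx": 2.9, "ty": 0, "tz": -3.95, "twist": 0, "claw": 1},
    {"tx": 2.9, "ty": 0, "tz": -3.95, "twist": 0, "claw": 1},
    {"tx": 2.7, "ty": 0, "tz": -3.9, "twist": 0, "claw": 1},
    {"tx": 0, "ty": 0, "tz": 0, "twist": 0, "claw": 1},
  ],
)

```text
t: 2.0
eef_pos: [0.543, -0.1595, 0.224]
tcp_rot: [0.708, -0.057, 0.054, -0.702]
contact_force: [0.2, 0.6, -0.7]
gripper_width: 0.0001
```

```bash
python3 -c "
from h import *
go([.5353,-.1436,.11],np.radians(80.45))"
```

```text
t 2.0 pos [ 0.543  -0.1595  0.224 ] F [ 0.2  0.6 -0.7] w 0.0001 jaw yaw 1.413
axes x [ 0.988 -0.157 -0.004] y [-0.005 -0.008 -1.   ] z [ 0.157  0.988 -0.008]
tool delta cm [-0.97 11.39  1.55]
twist 0.009
```

Then descend behind the batten.

Request:
arm_command(
  deltas=[
    {"tx": -0.4, "ty": 3, "tz": 0.8, "twist": 0.009, "claw": 1},
    {"tx": -0.4, "ty": 3, "tz": 0.7, "twist": 0, "claw": 1},
    {"tx": 0, "ty": 3, "tz": 0, "twist": 0, "claw": 1},
    {"tx": 0, "ty": 1.9, "tz": 0, "twist": 0, "claw": 1},
    {"tx": 0, "ty": 0, "tz": 0, "twist": 0, "claw": 1},
  ],
)

```text
t: 2.5
eef_pos: [0.5355, -0.144, 0.11]
tcp_rot: [0.707, -0.063, 0.058, -0.702]
contact_force: [-0.5, 0.3, -0.4]
gripper_width: 0.0003
```

```bash
python3 -c "
from h import *
go([.4746,-.1342,.11],np.radians(80.45))"
```

```text
t 2.5 pos [ 0.5355 -0.144   0.11  ] F [-0.5  0.3 -0.4] w 0.0003 jaw yaw 1.4
axes x [ 0.985 -0.17  -0.007] y [-0.008 -0.006 -1.   ] z [ 0.17   0.985 -0.007]
tool delta cm [-6.17  0.04 -0.07]
twist -0.004
```

Request:
arm_command(
  deltas=[
    {"tx": -0.8, "ty": 0, "tz": 0, "twist": 0, "claw": 1},
    {"tx": -0.8, "ty": 0, "tz": 0, "twist": 0, "claw": 1},
    {"tx": -0.8, "ty": 0, "tz": 0, "twist": 0, "claw": 1},
    {"tx": -0.8, "ty": 0, "tz": 0, "twist": 0, "claw": 1},
    {"tx": -0.8, "ty": 0, "tz": 0, "twist": 0, "claw": 1},
    {"tx": -0.8, "ty": 0, "tz": 0, "twist": 0, "claw": 1},
    {"tx": -0.8, "ty": 0, "tz": 0, "twist": 0, "claw": 1},
  ],
)

```text
t: 3.2
eef_pos: [0.4805, -0.1343, 0.1158]
tcp_rot: [0.708, -0.058, 0.062, -0.701]
contact_force: [3.1, -0.6, -2.1]
gripper_width: 0.0002
```

Request:
arm_command(
  deltas=[
    {"tx": -0.3, "ty": 0, "tz": 0, "twist": 0, "claw": 1},
    {"tx": -0.3, "ty": 0, "tz": 0, "twist": 0, "claw": 1},
  ],
)

```text
t: 3.4
eef_pos: [0.4736, -0.1332, 0.1162]
tcp_rot: [0.708, -0.058, 0.062, -0.701]
contact_force: [4.8, -0.6, -3.1]
gripper_width: 0.0001
```

Request:
arm_command(
  deltas=[
    {"tx": -0.3, "ty": 0.2, "tz": 0, "twist": 0, "claw": 1},
    {"tx": -0.3, "ty": 0.2, "tz": 0, "twist": 0, "claw": 1},
  ],
)

```text
t: 3.6
eef_pos: [0.4736, -0.1333, 0.1162]
tcp_rot: [0.708, -0.053, 0.068, -0.701]
contact_force: [7.7, 2.0, 4.3]
gripper_width: 0.0001
```

Request:
arm_command(
  deltas=[
    {"tx": -0.3, "ty": 0, "tz": 0, "twist": 0, "claw": 1},
    {"tx": 0, "ty": 0, "tz": 0, "twist": 0, "claw": 1},
  ],
)

```text
t: 3.8
eef_pos: [0.474, -0.1335, 0.1178]
tcp_rot: [0.709, -0.05, 0.071, -0.7]
contact_force: [-0.2, 0.7, 0.0]
gripper_width: 0.0
```

Request:
arm_command(
  deltas=[
    {"tx": 0.5, "ty": -1, "tz": 0, "twist": 0, "claw": 1},
    {"tx": 0.5, "ty": -4, "tz": 0, "twist": 0, "claw": 1},
    {"tx": 0, "ty": -4, "tz": 0, "twist": 0, "claw": -1},
    {"tx": 0, "ty": -2, "tz": 0, "twist": 0, "claw": -1},
  ],
)

```text
t: 4.2
eef_pos: [0.4765, -0.1323, 0.2281]
tcp_rot: [0.707, -0.056, 0.066, -0.702]
contact_force: [1.0, -0.4, -0.1]
gripper_width: 0.0286
```

```bash
python3 - <<'E'
from h import *
go([.5602,.2015,.16])
im,d,W,c=cloud('top'); np.savez('top1.npz',im=im,W=W)
cv2.imwrite('pics/top1.png',cv2.resize(im[150:330,380:520],None,fx=4,fy=3.3,interpolation=cv2.INTER_CUBIC))
Q=W[160:320,415:500].reshape(-1,3);Q=Q[(Q[:,2]>.117)&(Q[:,2]<.128)];print(cv2.minAreaRect((Q[:,:2]*1000).astype(np.float32)),len(Q))
E
```

```text
t 4.2 pos [ 0.4765 -0.1323  0.2281] F [ 1.  -0.4 -0.1] w 0.0286 jaw yaw 1.399
axes x [ 0.985 -0.171  0.014] y [ 0.013 -0.009 -1.   ] z [ 0.171  0.985 -0.007]
tool delta cm [ 2.44  6.61 34.36]
((459.8148193359375, -117.74087524414062), (63.601646423339844, 14.455251693725586), 80.42874145507812) 213
```

View pics/top1.png

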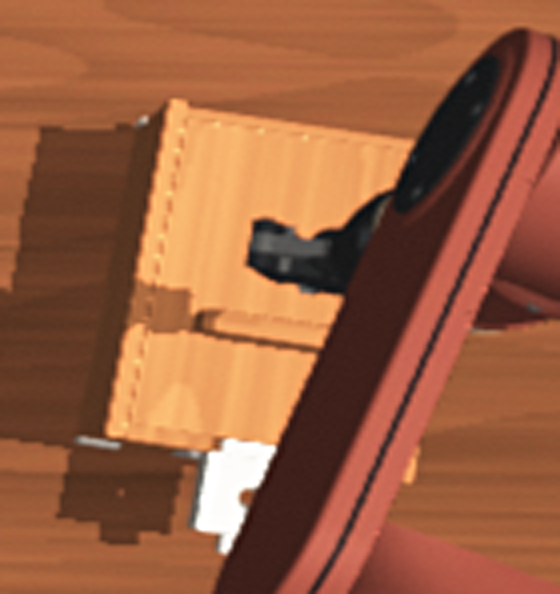

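The lid has moved home: the batten is about 105.7 mm from the hole, against 105 nominal. Next I go over the pin.

Request:
arm_command(
  deltas=[
    {"tx": 0.3, "ty": 0, "tz": 4, "twist": 0, "claw": -1},
    {"tx": 0.3, "ty": 0, "tz": 4, "twist": 0, "claw": -1},
    {"tx": 0.3, "ty": 0, "tz": 4, "twist": 0, "claw": -1},
    {"tx": 0.3, "ty": 0.4, "tz": 4, "twist": 0, "claw": -1},
    {"tx": 0.3, "ty": 0.4, "tz": 4, "twist": 0, "claw": -1},
    {"tx": 0.3, "ty": 0.4, "tz": 4, "twist": 0, "claw": -1},
    {"tx": 0.3, "ty": 0.4, "tz": 4, "twist": 0, "claw": -1},
    {"tx": 0.3, "ty": 0.4, "tz": 4, "twist": 0, "claw": -1},
    {"tx": 0, "ty": 0, "tz": 2, "twist": 0, "claw": -1},
    {"tx": 0, "ty": 0, "tz": 0, "twist": 0, "claw": -1},
  ],
)

```text
t: 5.25
eef_pos: [0.5618, 0.2069, 0.2088]
tcp_rot: [0.71, -0.059, 0.067, -0.698]
contact_force: [-1.2, -0.8, 1.1]
gripper_width: 0.0854
```

```bash
python3 - <<'E'
from h import *
go([.5602,.2015,.16])
im,d,W,c=cloud('wrist'); np.savez('w1.npz',im=im,W=W)
cv2.imwrite('pics/w1.png',im)
def rep(n,z0,z1,rad=.05):
    Q=W.reshape(-1,3);Q=Q[(Q[:,2]>z0)&(Q[:,2]<z1)&(np.hypot(Q[:,0]-.56,Q[:,1]-.201)<rad)]
    if len(Q)>5: print(n,len(Q),cv2.minEnclosingCircle((Q[:,:2]*1000).astype(np.float32)),cv2.minAreaRect((Q[:,:2]*1000).astype(np.float32)),Q[:,2].mean())
rep('grip',.088,.1,.02);rep('collar',.055,.062,.025);rep('stand',.047,.054)
E
```

```text
t 5.25 pos [0.5618 0.2069 0.2088] F [-1.2 -0.8  1.1] w 0.0854 jaw yaw 1.393
axes x [ 0.984 -0.177  0.013] y [ 0.01  -0.018 -1.   ] z [ 0.177  0.984 -0.016]
tool delta cm [-0.13  4.88 -0.48]
grip 423 ((559.2094116210938, 199.71888732910156), 9.007003784179688) ((558.9310913085938, 200.0560760498047), (16.926490783691406, 16.914600372314453), 78.82965087890625) 0.09319817029977964
collar 341 ((559.1492919921875, 199.76351928710938), 13.913918495178223) ((556.8157958984375, 200.27345275878906), (27.327699661254883, 22.40408706665039), 72.39522552490234) 0.057633868483865806
stand 5343 ((559.2332153320312, 199.926025390625), 49.01679611206055) ((559.5101318359375, 199.53903198242188), (70.25971984863281, 70.4481201171875), 32.486663818359375) 0.05155683248910422
```

View pics/w1.png

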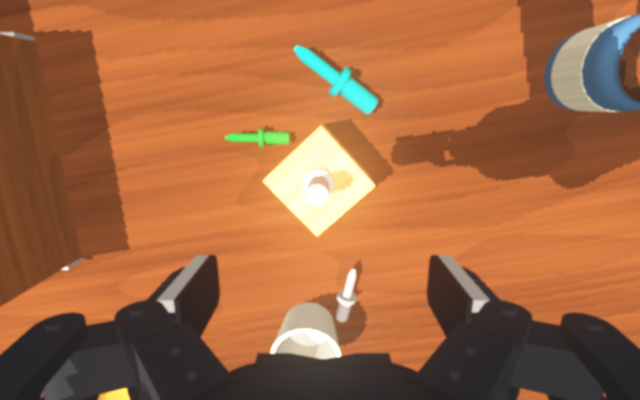

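The wrist view shows the pin upright in the stand at pixel (318,188), measured at (0.5592, 0.1998) with its top at 0.093, as expected. Next I descend and grip.

```bash
python3 -c "
from h import *
go([.5594,.1996,.063])"
```

```text
t 5.3 pos [0.5616 0.2057 0.2085] F [-0.  -0.4  0.7] w 0.0858 jaw yaw 1.392
axes x [ 0.984 -0.177  0.012] y [ 0.009 -0.019 -1.   ] z [ 0.178  0.984 -0.017]
tool delta cm [-0.28 14.56 -0.4 ]
```

Request:
arm_command(
  deltas=[
    {"tx": -0.28, "ty": 2, "tz": -0.4, "twist": 0, "claw": -1},
    {"tx": 0, "ty": 3, "tz": 0, "twist": 0, "claw": -1},
    {"tx": 0, "ty": 3, "tz": 0, "twist": 0, "claw": -1},
    {"tx": 0, "ty": 2, "tz": 0, "twist": 0, "claw": -1},
    {"tx": 0, "ty": 0, "tz": 0, "twist": 0, "claw": -1},
  ],
)

```text
t: 5.8
eef_pos: [0.5587, 0.1937, 0.107]
tcp_rot: [0.712, -0.061, 0.068, -0.696]
contact_force: [-0.5, -0.9, -0.8]
gripper_width: 0.0856
```

```bash
python3 -c "
from h import *
go([.5594,.1996,.063])"
```

```text
t 5.8 pos [0.5587 0.1937 0.107 ] F [-0.5 -0.9 -0.8] w 0.0856 jaw yaw 1.389
axes x [ 0.983 -0.181  0.012] y [ 0.008 -0.022 -1.   ] z [ 0.181  0.983 -0.021]
tool delta cm [-0.09  4.39  0.68]
```

Request:
arm_command(
  deltas=[
    {"tx": -0.05, "ty": 1, "tz": 0.6, "twist": 0, "claw": -1},
    {"tx": 0, "ty": 1.5, "tz": 0.1, "twist": 0, "claw": -1},
    {"tx": 0, "ty": 1.2, "tz": 0.05, "twist": 0, "claw": -1},
    {"tx": 0, "ty": 0.5, "tz": 0.05, "twist": 0, "claw": -1},
    {"tx": 0, "ty": 0, "tz": 0, "twist": 0, "claw": -1},
  ],
)

```text
t: 6.3
eef_pos: [0.5621, 0.1994, 0.0649]
tcp_rot: [0.712, -0.06, 0.07, -0.697]
contact_force: [-0.5, 0.2, -0.5]
gripper_width: 0.0855
```

```bash
python3 -c "
from h import *
go([.5594,.1996,.063])"
```

```text
t 6.3 pos [0.5621 0.1994 0.0649] F [-0.5  0.2 -0.5] w 0.0855 jaw yaw 1.386
axes x [ 0.983 -0.183  0.016] y [ 0.012 -0.022 -1.   ] z [ 0.183  0.983 -0.02 ]
tool delta cm [-0.27  0.18 -0.03]
```

Request:
arm_command(
  deltas=[
    {"tx": -0.27, "ty": 0.1, "tz": 0, "twist": 0, "claw": -1},
    {"tx": 0, "ty": 0, "tz": 0, "twist": 0, "claw": -1},
  ],
)

```text
t: 6.5
eef_pos: [0.5596, 0.2002, 0.0642]
tcp_rot: [0.712, -0.06, 0.07, -0.697]
contact_force: [0.5, -0.2, 0.5]
gripper_width: 0.0853
```

Request:
arm_command(
  deltas=[
    {"tx": 0, "ty": 0, "tz": 0, "twist": 0, "claw": 1},
    {"tx": 0, "ty": 0, "tz": 0, "twist": 0, "claw": 1},
    {"tx": 0, "ty": 0, "tz": 0, "twist": 0, "claw": 1},
    {"tx": 0, "ty": 0, "tz": 0, "twist": 0, "claw": 1},
    {"tx": 0, "ty": 0, "tz": 0, "twist": 0, "claw": 1},
    {"tx": 0, "ty": 0, "tz": 0, "twist": 0, "claw": 1},
  ],
  force=50,
)

```text
t: 7.1
eef_pos: [0.5609, 0.2007, 0.0663]
tcp_rot: [0.711, -0.059, 0.071, -0.697]
contact_force: [-0.3, 0.2, -0.6]
gripper_width: 0.0164
```

```bash
python3 -c "
from h import *
go([.5594,.1996,.063])"
```

```text
t 7.1 pos [0.5609 0.2007 0.0663] F [-0.3  0.2 -0.6] w 0.0164 jaw yaw 1.387
axes x [ 0.983 -0.182  0.019] y [ 0.016 -0.021 -1.   ] z [ 0.183  0.983 -0.018]
tool delta cm [-0.13  0.33 -0.13]
```

Request:
arm_command(
  deltas=[
    {"tx": 0, "ty": -0.5, "tz": 0, "twist": 0, "claw": 1},
    {"tx": 0, "ty": -1.5, "tz": 0, "twist": 0, "claw": 1},
    {"tx": 0, "ty": -2, "tz": 0, "twist": 0, "claw": 1},
    {"tx": 0, "ty": -3, "tz": 0, "twist": 0, "claw": 1},
    {"tx": 0, "ty": -3, "tz": 0, "twist": 0, "claw": 1},
    {"tx": 0, "ty": -3, "tz": 0, "twist": 0, "claw": 1},
    {"tx": 0, "ty": -3, "tz": 0, "twist": 0, "claw": 1},
    {"tx": 0, "ty": 0, "tz": 0, "twist": 0, "claw": 1},
  ],
)

```text
t: 7.9
eef_pos: [0.5577, 0.204, 0.2375]
tcp_rot: [0.711, -0.058, 0.072, -0.697]
contact_force: [1.5, 0.4, 0.4]
gripper_width: 0.0164
```

```bash
python3 - <<'E'
from h import *
go([.36,-.10,.24])
im,d,W,c=cloud('wrist'); cv2.imwrite('pics/w2.png',im)
im,d,W,c=cloud('side'); cv2.imwrite('pics/s2.png',im); np.savez('s2.npz',im=im,W=W)
E
```

```text
t 7.9 pos [0.5577 0.204  0.2375] F [1.5 0.4 0.4] w 0.0164 jaw yaw 1.387
axes x [ 0.983 -0.183  0.021] y [ 0.017 -0.021 -1.   ] z [ 0.183  0.983 -0.018]
tool delta cm [-13.88   0.06 -33.5 ]
```

View pics/w2.png

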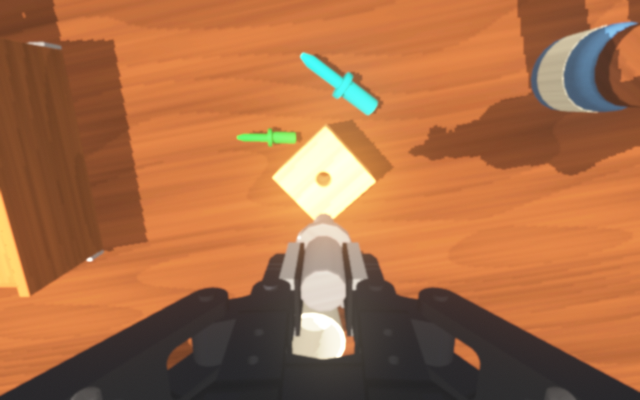

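The wrist view shows the pin held centred between the pads, nose at (323,220), and the stand empty. Next I move over the fork.

Request:
arm_command(
  deltas=[
    {"tx": -0.8, "ty": 0, "tz": -2, "twist": 0, "claw": 1},
    {"tx": -1.4, "ty": 0, "tz": -3.5, "twist": 0, "claw": 1},
    {"tx": -1.4, "ty": 0, "tz": -3.5, "twist": 0, "claw": 1},
    {"tx": -1.4, "ty": 0, "tz": -3.5, "twist": 0, "claw": 1},
    {"tx": -1.4, "ty": 0, "tz": -3.5, "twist": 0, "claw": 1},
    {"tx": -1.4, "ty": 0, "tz": -3.5, "twist": 0, "claw": 1},
    {"tx": -1.4, "ty": 0, "tz": -3.5, "twist": 0, "claw": 1},
    {"tx": -1.4, "ty": 0, "tz": -3.5, "twist": 0, "claw": 1},
    {"tx": -1.4, "ty": 0, "tz": -3, "twist": 0, "claw": 1},
    {"tx": -1, "ty": 0, "tz": -2, "twist": 0, "claw": 1},
    {"tx": 0, "ty": 0, "tz": 0, "twist": 0, "claw": 1},
  ],
)

```text
t: 9.1
eef_pos: [0.3501, -0.0901, 0.2182]
tcp_rot: [0.712, -0.072, 0.055, -0.696]
contact_force: [0.8, -0.2, -1.7]
gripper_width: 0.0165
```

```bash
python3 - <<'E'
from h import *
go([.3535,-.1138,.21])
im,d,W,c=cloud('wrist'); cv2.imwrite('pics/w3.png',im); np.savez('w3.npz',im=im,W=W,**{k:np.array(v) for k,v in c.items()})
go([.3535,-.1138,.21])
E
```

```text
t 9.1 pos [ 0.3501 -0.0901  0.2182] F [ 0.8 -0.2 -1.7] w 0.0165 jaw yaw 1.391
axes x [ 0.983 -0.18  -0.022] y [-0.026 -0.02  -0.999] z [ 0.179  0.984 -0.024]
tool delta cm [ 0.78  0.86 -2.25]
t 9.15 pos [ 0.3506 -0.0892  0.218 ] F [ 0.2  0.5 -2. ] w 0.0165 jaw yaw 1.391
axes x [ 0.984 -0.179 -0.022] y [-0.026 -0.019 -0.999] z [ 0.179  0.984 -0.023]
tool delta cm [ 0.74  0.84 -2.35]
```

View pics/w3.png

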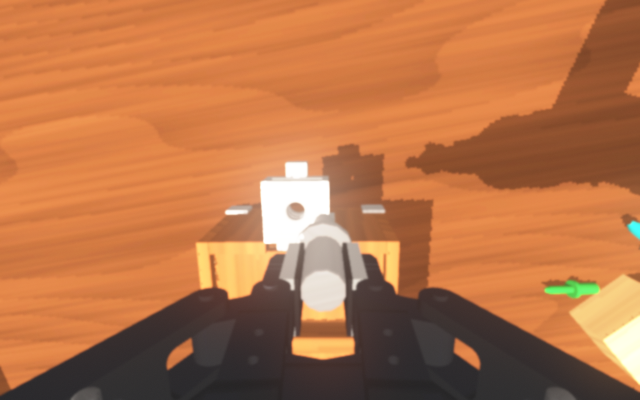

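The wrist view shows the fork at about (295,210) with its hole at (296,211), and the pin still to the right of it with nose at about (325,218). Next I measure both in the wrist cloud.

```bash
cat > m.py <<'E'
from h import *
def meas(im,W,c,s):
    T=R.from_quat(s['tcp_rot']).as_matrix(); p=s['eef_pos']
    Q=(W.reshape(-1,3)-p)@T
    for y0,y1,rr in((.0,.008,9),(.014,.02,14),(.022,.03,6),(.032,.04,6),(.04,.048,6),(.05,.06,4)):
        m=(abs(Q[:,0])<.022)&(abs(Q[:,2])<.022)&(Q[:,1]>y0)&(Q[:,1]<y1); q=Q[m]
        if len(q)>3: print('pin y',y0,y1,len(q),'z mid',(1000*(np.percentile(q[:,2],2)+np.percentile(q[:,2],98))/2).round(1),'halfw',(500*np.ptp(q[:,2])).round(1),'xmin',(1000*np.percentile(q[:,0],3)).round(1),'ymax',(1000*q[:,1].max()).round(1))
    m=(abs(W[...,2]-.108)<.006)&(np.hypot(W[...,0]-.3533,W[...,1]+.1138)<.045)
    print('fork top',m.sum(),np.nanmean(W[m],0).round(4))
    g=cv2.cvtColor(im,cv2.COLOR_BGR2GRAY); bright=((g>200)).astype(np.uint8)
    fill=cv2.findContours(bright,cv2.RETR_CCOMP,cv2.CHAIN_APPROX_NONE)
    for k,h in zip(fill[0],fill[1][0]):
        a=cv2.contourArea(k)
        if h[3]>=0 and 60<a<900:
            e=cv2.fitEllipse(k); print('hole?',np.round(e[0],1),np.round(e[1],1),'->',pix2z(c,*e[0],.108).round(4))
E
python3 - <<'E'
from m import *
f=np.load('w3.npz'); s=r.sense(); c={k:f[k] for k in('mtx','rvec','tvec')}
meas(f['im'],f['W'],c,dict(tcp_rot=s['tcp_rot'],eef_pos=np.array([.3501,-.0901,.2182])))
E
```

```text
pin y 0.0 0.008 322 z mid -0.4 halfw 11.7 xmin -14.0 ymax 8.0
pin y 0.032 0.04 25 z mid -0.6 halfw 3.6 xmin -8.0 ymax 39.9
pin y 0.04 0.048 77 z mid -0.9 halfw 5.4 xmin -8.1 ymax 47.9
pin y 0.05 0.06 4 z mid -2.2 halfw 2.0 xmin -8.0 ymax 50.6
fork top 3280 [ 0.3494 -0.1196  0.1073]
hole? [270.3 247.7] [10.3 14.3] -> [ 0.3772 -0.1401  0.108 ]
hole? [296.1 207.9] [11.6 16.5] -> [ 0.3493 -0.1141  0.108 ]
```

```bash
python3 - <<'E'
from m import *
f=np.load('w3.npz');im=f['im'];W=f['W'];c={k:f[k] for k in('mtx','rvec','tvec')}
cv2.imwrite('pics/w3c.png',cv2.resize(im[160:270,240:350],None,fx=5,fy=5,interpolation=cv2.INTER_CUBIC))
for u,v in((296,208),(296,211)): print(pix2z(c,u,v,.108).round(4))
ux=np.array([np.cos(np.radians(170.45)),np.sin(np.radians(170.45))]);uy=np.array([-ux[1],ux[0]])
H=np.array([.3533,-.1138])
for W_,n in((W,'wrist'),(np.load('top1.npz')['W'],'t1'),(np.load('top0.npz')['W'],'t0')):
    m=(abs(W_[...,2]-.108)<.004)&(np.hypot(W_[...,0]-H[0],W_[...,1]-H[1])<.045); q=W_[m][:,:2]-H
    a=q@ux*1000;b=q@uy*1000; k=abs(a)<15
    print(n,'far edge',np.percentile(a[abs(b)<20],[97,99,100]).round(1),'sides',np.percentile(b[k],[0,1,99,100]).round(1))
s=r.sense();T=R.from_quat(s['tcp_rot']).as_matrix();Q=(W.reshape(-1,3)-[.3501,-.0901,.2182])@T
m=(abs(Q[:,0])<.022)&(abs(Q[:,2])<.015)&(Q[:,1]>-.04)&(Q[:,1]<.07);q=Q[m]*1000
for y in range(-40,70,4):
    k=(q[:,1]>=y)&(q[:,1]<y+4)
    if k.sum()>3: print(y,k.sum(),'x',q[k,0].min().round(1),q[k,0].max().round(1))
E
```

```text
[ 0.3494 -0.1141  0.108 ]
[ 0.3517 -0.1146  0.108 ]
wrist far edge [23.6 24.  24.3] sides [-22.5 -22.4  26.7  27.1]
t1 far edge [20.3 21.5 22. ] sides [-25.9 -25.2   0.6   2.2]
t0 far edge [20.9 21.6 22.1] sides [-26.  -25.3  24.2  25.1]
-40 768 x -12.4 11.3
-36 348 x -11.6 11.6
-32 447 x -11.6 10.8
-28 1718 x -11.8 11.0
-24 369 x -12.0 9.1
-20 354 x -11.7 11.5
-16 326 x -11.5 -3.5
-12 274 x -11.7 -4.3
-8 275 x -11.6 -4.0
-4 130 x -10.9 -4.3
0 125 x -10.6 -3.8
4 197 x -15.1 -3.4
8 640 x -15.6 -3.0
12 49 x -15.4 -4.5
36 25 x -8.0 -6.5
40 36 x -8.0 -4.9
44 41 x -8.3 -3.5
48 25 x -8.2 -3.9
```

View pics/w3c.png

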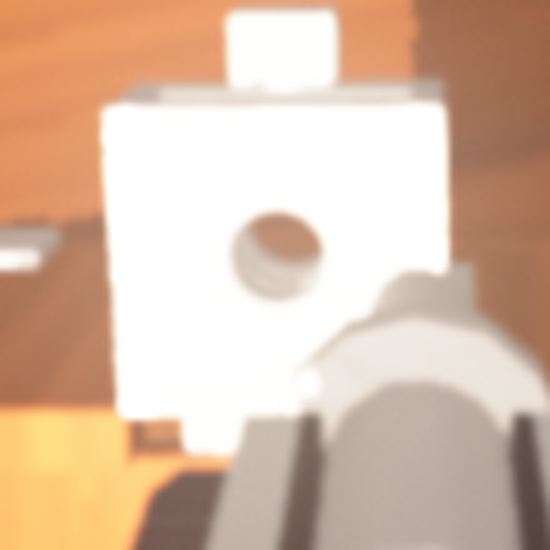

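The crop shows a clear round hole, lug wall visible inside, at crop (277,256), or pixel (295.0,210.8). In the wrist frame the hole is about (0.3518,-0.1156). Next I align the nose over it.

```bash
cat >> m.py <<'E'
HW=np.array([.3518,-.1156])
def tgt(y,z,H=HW):  # put pin-axis point at tool depth y (m) on hole at height z
    s=r.sense();T=R.from_quat(s['tcp_rot']).as_matrix()
    off=T@np.array([-.0013-.02*(y-.010),y,-.0006])
    return np.array([*H,z])-off
E
python3 -c "
from m import *
go(tgt(.0603,.122),np.radians(80.45))"
```

```text
t 9.15 pos [ 0.3506 -0.0892  0.218 ] F [ 0.2  0.5 -2. ] w 0.0165 jaw yaw 1.391
axes x [ 0.984 -0.179 -0.022] y [-0.026 -0.019 -0.999] z [ 0.179  0.984 -0.023]
tool delta cm [ 1.03  3.62 -2.29]
twist -0.013
```

Request:
arm_command(
  deltas=[
    {"tx": 0.5, "ty": 1.2, "tz": -1.2, "twist": 0, "claw": 1},
    {"tx": 0.5, "ty": 1.2, "tz": -1.1, "twist": 0, "claw": 1},
    {"tx": 0, "ty": 0.8, "tz": 0, "twist": 0, "claw": 1},
    {"tx": 0, "ty": 0, "tz": 0, "twist": 0, "claw": 1},
  ],
)

```text
t: 9.55
eef_pos: [0.3551, -0.1115, 0.182]
tcp_rot: [0.71, -0.073, 0.053, -0.698]
contact_force: [0.2, -0.6, -1.1]
gripper_width: 0.0163
```

```bash
python3 - <<'E'
from m import *
s=r.sense(); im,d,W,c=cloud('wrist'); meas(im,W,c,s)
cv2.imwrite('pics/w4.png',cv2.resize(im[140:300,220:420],None,fx=4,fy=3.7,interpolation=cv2.INTER_CUBIC))
go(tgt(.0603,.109),np.radians(80.45))
E
```

```text
pin y 0.0 0.008 363 z mid -1.2 halfw 12.2 xmin -14.2 ymax 8.0
pin y 0.032 0.04 22 z mid -1.0 halfw 3.6 xmin -8.2 ymax 39.8
pin y 0.04 0.048 81 z mid -0.9 halfw 5.4 xmin -8.2 ymax 48.0
fork top 3979 [ 0.3475 -0.1151  0.1073]
hole? [321.3 215.5] [23.  28.9] -> [ 0.3533 -0.1145  0.108 ]
t 9.6 pos [ 0.3554 -0.1116  0.1826] F [-0.2 -0.5 -1.9] w 0.0165 jaw yaw 1.392
axes x [ 0.984 -0.178 -0.026] y [-0.029 -0.014 -0.999] z [ 0.177  0.984 -0.019]
tool delta cm [ 0.14  1.35 -0.26]
twist -0.012
```

View pics/w4.png

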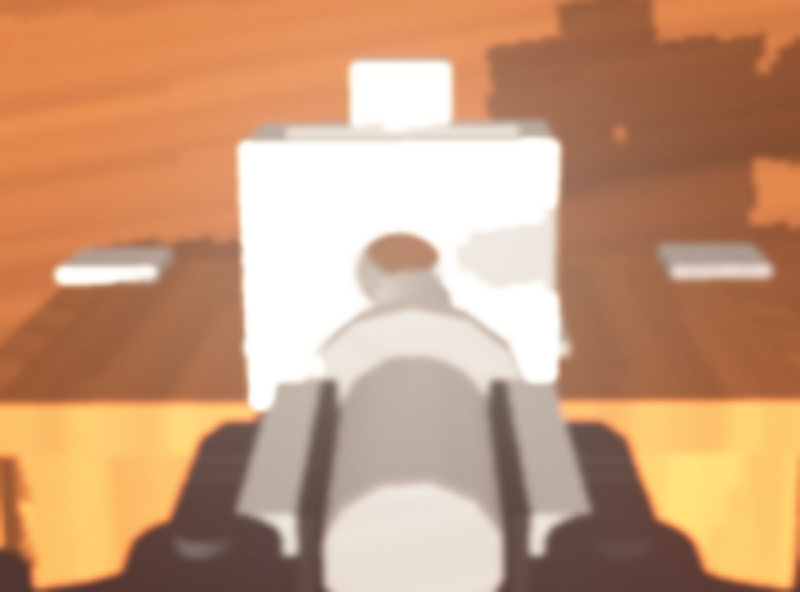

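The view confirms the nose is about 2.6 mm right of the hole's centre line, matching the computed tz of -0.26. I correct that and enter.

Request:
arm_command(
  deltas=[
    {"tx": 0.14, "ty": 0.4, "tz": -0.26, "twist": 0, "claw": 1},
    {"tx": 0, "ty": 0.4, "tz": 0, "twist": 0, "claw": 1},
    {"tx": 0, "ty": 0, "tz": 0, "twist": 0, "claw": 1},
  ],
)

```text
t: 9.9
eef_pos: [0.3568, -0.1133, 0.1747]
tcp_rot: [0.71, -0.072, 0.053, -0.698]
contact_force: [-0.5, 0.1, -0.9]
gripper_width: 0.0161
```

```bash
python3 - <<'E'
from m import *
go(tgt(.0603,.108),np.radians(80.45)); go(tgt(.055,.106))
E
```

```text
t 9.9 pos [ 0.3568 -0.1133  0.1747] F [-0.5  0.1 -0.9] w 0.0161 jaw yaw 1.395
axes x [ 0.984 -0.175 -0.025] y [-0.028 -0.015 -0.999] z [ 0.175  0.984 -0.019]
tool delta cm [-0.06  0.66 -0.12]
twist -0.009
t 9.9 pos [ 0.3568 -0.1133  0.1747] F [-0.5  0.1 -0.9] w 0.0161 jaw yaw 1.395
axes x [ 0.984 -0.175 -0.025] y [-0.028 -0.015 -0.999] z [ 0.175  0.984 -0.019]
tool delta cm [-0.06  1.39 -0.12]
```

Request:
arm_command(
  deltas=[
    {"tx": -0.06, "ty": 0.4, "tz": -0.12, "twist": 0, "claw": 1},
    {"tx": 0, "ty": 0.5, "tz": 0, "twist": 0, "claw": 1},
    {"tx": 0, "ty": 0.4, "tz": 0, "twist": 0, "claw": 1},
    {"tx": 0, "ty": 0, "tz": 0, "twist": 0, "claw": 1},
  ],
)

```text
t: 10.3
eef_pos: [0.3559, -0.1146, 0.1612]
tcp_rot: [0.71, -0.071, 0.053, -0.698]
contact_force: [-0.7, -0.0, -1.0]
gripper_width: 0.0164
```

```bash
python3 - <<'E'
from m import *
go(tgt(.050,.106),np.radians(80.45)); go(tgt(.045,.106))
E
```

```text
t 10.3 pos [ 0.3559 -0.1146  0.1612] F [-0.7 -0.  -1. ] w 0.0164 jaw yaw 1.395
axes x [ 0.984 -0.175 -0.024] y [-0.027 -0.015 -1.   ] z [ 0.175  0.984 -0.02 ]
tool delta cm [-0.04  0.53 -0.01]
twist -0.009
t 10.3 pos [ 0.3559 -0.1146  0.1612] F [-0.7 -0.  -1. ] w 0.0164 jaw yaw 1.395
axes x [ 0.984 -0.175 -0.024] y [-0.027 -0.015 -1.   ] z [ 0.175  0.984 -0.02 ]
tool delta cm [-0.05  1.03 -0.01]
```

Nose is in the hole, no contact force. I continue.

Request:
arm_command(
  deltas=[
    {"tx": -0.04, "ty": 0.4, "tz": 0, "twist": 0, "claw": 1},
    {"tx": -0.02, "ty": 0.4, "tz": 0, "twist": 0, "claw": 1},
    {"tx": 0, "ty": 0.4, "tz": 0, "twist": 0, "claw": 1},
  ],
)

```text
t: 10.6
eef_pos: [0.3553, -0.1149, 0.1489]
tcp_rot: [0.711, -0.071, 0.053, -0.698]
contact_force: [-0.2, 0.3, -1.3]
gripper_width: 0.0162
```

```bash
python3 - <<'E'
from m import *
go(tgt(.040,.104),np.radians(80.45)); go(tgt(.0143,.108))
E
```

```text
t 10.6 pos [ 0.3553 -0.1149  0.1489] F [-0.2  0.3 -1.3] w 0.0162 jaw yaw 1.395
axes x [ 0.984 -0.175 -0.023] y [-0.026 -0.016 -1.   ] z [ 0.175  0.984 -0.02 ]
tool delta cm [-0.04  0.5   0.02]
twist -0.009
t 10.6 pos [ 0.3553 -0.1149  0.1489] F [-0.2  0.3 -1.3] w 0.0162 jaw yaw 1.395
axes x [ 0.984 -0.175 -0.023] y [-0.026 -0.016 -1.   ] z [ 0.175  0.984 -0.02 ]
tool delta cm [-0.1   2.67  0.01]
```

Request:
arm_command(
  deltas=[
    {"tx": -0.03, "ty": 0.4, "tz": 0, "twist": 0, "claw": 1},
    {"tx": -0.02, "ty": 0.4, "tz": 0, "twist": 0, "claw": 1},
    {"tx": -0.02, "ty": 0.4, "tz": 0, "twist": 0, "claw": 1},
  ],
)

```text
t: 10.9
eef_pos: [0.3559, -0.1156, 0.1374]
tcp_rot: [0.711, -0.069, 0.055, -0.698]
contact_force: [-0.2, 1.1, -0.2]
gripper_width: 0.0165
```

Request:
arm_command(
  deltas=[
    {"tx": -0.02, "ty": 0.5, "tz": 0, "twist": 0, "claw": 1},
    {"tx": -0.01, "ty": 0.5, "tz": 0, "twist": 0, "claw": 1},
  ],
)

```text
t: 11.1
eef_pos: [0.3557, -0.1156, 0.1272]
tcp_rot: [0.711, -0.069, 0.055, -0.698]
contact_force: [-0.3, 2.5, 4.7]
gripper_width: 0.0161
```

```bash
python3 - <<'E'
from m import *
go(tgt(.0143,.108),np.radians(80.45))
E
```

```text
t 11.1 pos [ 0.3557 -0.1156  0.1272] F [-0.3  2.5  4.7] w 0.0161 jaw yaw 1.395
axes x [ 0.984 -0.176 -0.018] y [-0.021 -0.017 -1.   ] z [ 0.175  0.984 -0.02 ]
tool delta cm [-0.21  0.5   0.03]
twist -0.01
```

Request:
arm_command(
  deltas=[
    {"tx": 0, "ty": 0.3, "tz": 0, "twist": 0, "claw": 1},
    {"tx": 0, "ty": 0.3, "tz": 0, "twist": 0, "claw": 1},
  ],
)

```text
t: 11.3
eef_pos: [0.3556, -0.1157, 0.122]
tcp_rot: [0.711, -0.07, 0.055, -0.698]
contact_force: [-12.9, 9.2, 41.8]
gripper_width: 0.0161
```

Request:
arm_command(
  deltas=[
    {"tx": 0, "ty": 0.3, "tz": 0, "twist": 0, "claw": 1},
    {"tx": 0, "ty": 0.3, "tz": 0, "twist": 0, "claw": 1},
  ],
)

```text
t: 11.5
eef_pos: [0.3558, -0.1158, 0.1221]
tcp_rot: [0.71, -0.07, 0.054, -0.698]
contact_force: [-14.8, 10.0, 34.1]
gripper_width: 0.0164
```

The pin stopped at TCP z 0.122, as predicted for a seated collar, with a clear force rise. I relax, release and lift.

Request:
arm_command(
  deltas=[
    {"tx": 0, "ty": 0, "tz": 0, "twist": 0, "claw": 1},
    {"tx": 0, "ty": 0, "tz": 0, "twist": 0, "claw": -1},
    {"tx": 0, "ty": 0, "tz": 0, "twist": 0, "claw": -1},
    {"tx": 0, "ty": 0, "tz": 0, "twist": 0, "claw": -1},
    {"tx": 0, "ty": 0, "tz": 0, "twist": 0, "claw": -1},
    {"tx": 0, "ty": 0, "tz": 0, "twist": 0, "claw": -1},
    {"tx": 0, "ty": 0, "tz": 0, "twist": 0, "claw": -1},
  ],
)

```text
t: 12.2
eef_pos: [0.3543, -0.1156, 0.1205]
tcp_rot: [0.71, -0.071, 0.052, -0.698]
contact_force: [0.0, -0.1, 0.1]
gripper_width: 0.0854
```

Request:
arm_command(
  deltas=[
    {"tx": 0, "ty": -2, "tz": 0, "twist": 0, "claw": -1},
    {"tx": 0, "ty": -3, "tz": 0, "twist": 0, "claw": -1},
    {"tx": 0, "ty": -3, "tz": 0, "twist": 0, "claw": -1},
    {"tx": 0, "ty": -3, "tz": 0, "twist": 0, "claw": -1},
    {"tx": 1, "ty": 0, "tz": -3, "twist": 0, "claw": -1},
    {"tx": 1, "ty": 0, "tz": -3, "twist": 0, "claw": -1},
    {"tx": 1, "ty": 0, "tz": -3, "twist": 0, "claw": -1},
    {"tx": 0, "ty": 0, "tz": 0, "twist": 0, "claw": -1},
  ],
)

```text
t: 13.0
eef_pos: [0.3717, -0.2103, 0.2356]
tcp_rot: [0.711, -0.07, 0.051, -0.698]
contact_force: [0.4, 0.3, 0.3]
gripper_width: 0.0851
```

```bash
python3 - <<'E'
from m import *
go([.36,-.1,.2])
for n in('wrist','side','top'):
    im,d,W,c=cloud(n)
    if n!='top': cv2.imwrite(f'pics/{n}5.png',im)
    Q=W.reshape(-1,3);Q=Q[np.hypot(Q[:,0]-.3525,Q[:,1]+.1148)<.022]
    for k,z0,z1 in(('grip top',.144,.156),('collar',.1115,.117),('fork',.104,.1105)):
        q=Q[(Q[:,2]>z0)&(Q[:,2]<z1)]
        if len(q)>5: print(n,k,len(q),'z med/max',np.median(q[:,2]).round(4),q[:,2].max().round(4),[np.round(v,1) for v in cv2.minEnclosingCircle((q[:,:2]*1000).astype(np.float32))])
    q=W.reshape(-1,3);q=q[(q[:,2]>.117)&(q[:,2]<.128)&(np.hypot(q[:,0]-.457,q[:,1]+.13)<.05)]
    if len(q)>20: print(n,'batten',cv2.minAreaRect((q[:,:2]*1000).astype(np.float32)))
E
```

```text
t 13.0 pos [ 0.3717 -0.2103  0.2356] F [0.4 0.3 0.3] w 0.0851 jaw yaw 1.399
axes x [ 0.985 -0.171 -0.025] y [-0.028 -0.016 -0.999] z [ 0.171  0.985 -0.021]
tool delta cm [-2.95  3.41 10.74]
wrist grip top 621 z med/max 0.1498 0.1522 [array([ 351. , -116.8]), np.float64(8.9)]
wrist collar 468 z med/max 0.1139 0.117 [array([ 352.1, -116.7]), np.float64(13.9)]
wrist fork 1226 z med/max 0.1076 0.1105 [array([ 352.5, -114.8]), np.float64(22.0)]
wrist batten ((454.90240478515625, -132.95465087890625), (90.21121978759766, 14.866759300231934), 80.76657104492188)
side grip top 35 z med/max 0.148 0.1508 [array([ 349.9, -111.6]), np.float64(10.8)]
side collar 33 z med/max 0.1132 0.117 [array([ 353., -111.]), np.float64(14.1)]
side fork 84 z med/max 0.1066 0.1104 [array([ 352.8, -114.7]), np.float64(21.6)]
side batten ((455.1748046875, -128.50765991210938), (90.52458953857422, 14.487935066223145), 80.34965515136719)
top grip top 67 z med/max 0.1495 0.1531 [array([ 353.3, -114.5]), np.float64(9.2)]
top collar 66 z med/max 0.1141 0.1169 [array([ 351.3, -114. ]), np.float64(19.8)]
top fork 180 z med/max 0.1077 0.1104 [array([ 352.5, -114.8]), np.float64(22.0)]
top batten ((457.69732666015625, -130.45962524414062), (89.32577514648438, 14.518941879272461), 80.58533477783203)
```

View pics/side5.png

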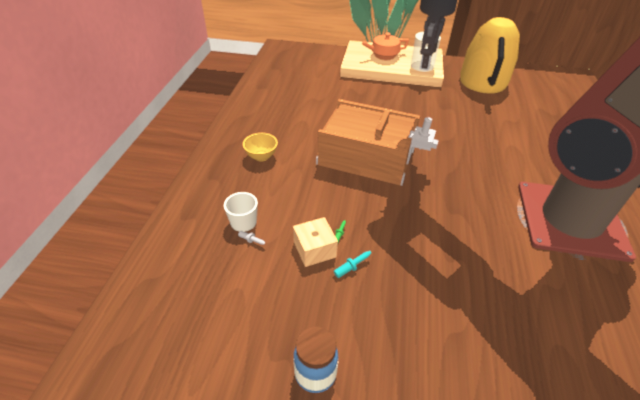

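```bash
python3 -c "
from station import r
print(r.job_done())"
```

```text
the job is handed in; nothing more can be done
None
```

The lid is shut and the pin is home in the fork. I handed the job in at about 13 s; no verdict was reported.

**Lid:** I pushed the batten with closed fingers until it stopped. In the top camera it now lies about 105.7 mm from the hole, against 105 mm nominal.

**Pin:** I took it from the stand and pushed it down until it stopped with a wrist-force reading of about 40 N. I then released it and lifted clear.
- Its top is at z ≈ 0.150 and the collar top at z ≈ 0.114, both as expected for a flush collar. It stands upright.
- In the top camera, the pin sits within about 1 mm of the hole as first measured.

**Robot and bystanders:** The gripper is open and clear, with near-zero contact force. The cup, jar and bowl appear unmoved in the final side view; I did not re-measure their positions.

**Disagreements:**
- The top and wrist cameras differ by about 2 mm, so I aligned the pin using wrist measurements only.
- The gripper read 16.4 mm on the 18 mm grip of the pin.
- The small decoy pins were standing in the first pictures. They were already lying down in the wrist view before I picked up the pin, and I did not find out why.

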